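Roll the blue capacitor into the test nest and close the contact shoe

ROBOT

A 6-joint arm with a two-finger parallel gripper is mounted at the origin on the work surface. World frame = base frame: x ahead of the robot, y to its left, z up, the work surface at z = 0. Lengths are in mm, angles in rad, forces in N, time in s.
With the tool pointing down it reaches from about 400 to 925 mm from the base axis. Payload 12.5 kg.
Tool frame: the origin (TCP) lies midway between the tips of the shut fingers; the grasp point (between the pads) lies 19 mm behind it; z points along the fingers, y is the line along which they close (so a half turn about z gives the same grasp; the last joint's range is limited). The gripper opens to 95 mm and grips with 3 to 60 N. Pads are 20 mm wide; open, the fingers measure 119 mm over their backs; the gripper's body (75 mm by 180 mm) begins 59 mm behind the grasp point.
Start: joints at [-1.358, 0.491, 1.559, -0, 1.092, -0.106], TCP at [195.915, -593.518, 214.661] pointing down, gripper open.
Joint ranges: [-3.1, 3.1], [-0.84, 2.19], [0.05, 2.79], [-1.13, 4.28], [0.06, 2.93], [-2.69, 2.69]. Speed limits (rad/s): [2.22, 2.22, 2.79, 3.14, 3.14, 3.14].

INTERFACE

Orientations are given as [roll, pitch, yaw] about the fixed x, y, z axes, in that order (R = Rz(yaw) Ry(pitch) Rx(roll)).
In Python, from cell import env gives the robot as it stands.
- The arm moves only by the tool arm_command, never from a script. Its argument "targets" is a list of rows, each a list of 5 numbers: the shift along the tool's x, y, z in mm, then the turn about the tool's z in degrees, then the opening, from 0 (shut) to 1 (fully open). In form: [[tx, ty, tz, roll, fingers], ...]. A call has 1 to 5 rows; each row is the pose to reach, as a shift and turn from the pose commanded when the call began, along the tool's axes at that moment; what a row does not reach only later rows make up. A row lasts 1/10 s, in which the tool goes at most 50 mm and 8.59 degrees, less where a joint would pass 70% of its speed; a pose out of reach is approached as far as the arm can. A call with a gripper value outside its range is refused whole. The fingers move at their own pace and stop on an object; the grip force is fixed at half the most. Time passes only in rows, so rows that repeat a pose let the fingers close. It gives the time, the measured TCP pose, the force, the opening and the grip force at its end, in the units of the state.
- env.state(): the state, without advancing time (a new reading comes with each control period).
- env.read_camera(name): name is "scene" or "top" or "wrist"; returns a dict with "frame" (420x560x3 uint8, red, green, blue), "vertical_fov" (degrees; the focal length in pixels is half the picture's height over the tangent of half this angle, whatever the lens; pixels are square), "cx", "cy" (the principal point, pixels), "k1" (the pictures are not rectified: a ray, as slopes to the right and down, at radius r is drawn at 1 + k1 r^2 times it, then the intrinsics apply), "world_from_camera" (4x4, takes a point from camera to world coordinates); the wrist camera has in their place "hand_eye" (4x4, takes a point from camera to tool coordinates, whose origin is the TCP and whose axes are the flange's). Camera axes: x right, y down, z forward; pixel columns grow to the right and rows downward; lengths in mm; the calibration is good to about 2 mm. A picture is of the moment at which its call begins: read the wrist's pose just before it. There is no depth.
- env.job_done(): hands the job in; it is judged then, once.
The state is a dict: "t": time; "joints": joint angles; "qvel": joint speeds; "tau": joint torques, N m; "eef_pos": TCP position; "tcp_rot": TCP orientation; "ft_force": force on the tool from outside, world axes, zero at the start; "moment": the same for the moment, N m; "opening": opening from 0.0 (shut) to 1.0 (fully open); "grip_force": force on a finger pad.
Only numpy, scipy, OpenCV 4.12 (cv2) and the standard library are available. Lean on these libraries where they do the work, as an engineer would, in place of code of your own. Each camera call takes 0.05 s, during which the arm holds its last target. There are 200 camera calls.

TASK

Put the blue capacitor on test: with a fingertip on top of it, roll it along the grey tray, over the nearer brass rib, until it lies in the nest at the red mark between the two ribs. Keep the push gentle, under 20 newtons, touch it only on its top and do not grip or lift it. Then slide the yellow-handled contact shoe up until its brass disc touches the capacitor's terminals, and leave the small black capacitor standing in the tray and everything else where it is.

Things in the scene. Friction and masses are not known exactly. Their poses are not given: they have to be found in the camera images.
- capacitor: Loose blue can capacitor lying on its side, 70 mm in diameter, 100 mm long, 0.3 to 0.55 kg. Origin at its middle; x is its long axis (y and z turn as it rolls). Two brass terminals stand 8 mm out of its +x end. It lies 62 to 85 mm from the nest, on either side, and rolls easily; friction about 0.5 to 0.7. No finger force over 20 N, no touch more than 14 mm below its top.
- tray: Fixed grey tray, 124 mm (x) by 300 mm (y), on the table. Origin at its underside below the nest's middle; x points across the lane towards the shoe (away from the robot), y along the lane, z up. Lane floor 10 mm above the origin, 108 mm wide between low walls (12 mm over the floor). The can's top is 80 mm above the origin; rolling it, the fingertip moves twice as far as the can.
- nest (a point): Where the capacitor's middle belongs: over the red line at tray y = 0, 45 mm above the tray's underside. Two brass ribs cross the lane at tray y = -19 and +19 mm, 3 mm high, 6 mm thick: the can rises 3 mm over one, then drops back to the floor between them. A black backstop 55 mm high stands on the nest's -x side, its face at x = -54.5 mm.
- small_cap: Small black capacitor, 32 mm in diameter, 50 mm tall, standing loose on the tray's floor on the other side of the nest. Origin at its underside. To be left standing where it is.
- shoe (a joint): Slide of the contact shoe in m: 0 = drawn fully back (away from the can), grows as it goes towards the can (tray -x), up to 0.055. Friction about 1.5 N, stays where it is left. It touches the terminals of a seated can at about 0.036 to 0.045.
- shoe_face (a point): Middle of the shoe's contact face, a brass disc 44 mm in diameter facing the can (tray -x), at the height of the can's axis. It touches when it lies 58 mm from the can's middle along the can's axis.
- shoe_handle (a point): Middle of the top of the shoe's upright yellow handle plate, 12 mm thick (tray x) and 32 mm wide (tray y), top 100 mm above the tray's underside and free down to 25 mm; its back is 6 mm from this point in tray +x and can be pushed there.
- bowl: Loose bystander: blue bowl, 150 mm across, 45 mm high, origin at its underside. Leave alone.
- screwdriver: Loose bystander: screwdriver with a red handle, lying along its x axis. Leave alone.
- reel: Loose bystander: flat black reel, 110 mm across, 12 mm high, origin at its underside. Leave alone.
- jar: Loose bystander: clear jar with a green cap, 60 mm across, 80 mm high, origin at its underside. Leave alone.
- pushbutton: Loose bystander: red push button standing on the table, 36 mm across and 36 mm high, origin at its underside. Leave alone.
Mind the look-alikes: they are no part of the job. Leave any brown or orange look-alike of the capacitor alone.

How it is judged (in metres and radians):
On the way, in this order (a step that is already met when the one before it is completed fails the run):
1. the blue capacitor lies at rest in the nest between the ribs (y of capacitor in the frame of tray between -0.004 and 0.004 m and z of capacitor in the frame of tray between 0.0425 and 0.0465 m and angle between the x axis of capacitor and the x axis of tray, either way round below 0.06 rad and linear speed of capacitor below 0.01 m/s), for 0.3 s.
2. the shoe's brass disc touches the terminals, the capacitor still in the nest (all of step 1 and x of shoe_face in the frame of capacitor below 0.0605 m), for 0.2 s.
At the end, for the whole second after the job is handed in: The blue capacitor lies at rest on the tray floor between the two ribs, its middle within 4 mm of the red mark along the lane and square to it (3 degrees); the shoe's disc touches its terminals (gap under 2.5 mm); the small black capacitor still stands within 10 mm of its place; fingers off (all of step 2 and distance of small_cap from where it was at the start of the episode below 0.01 m and angle between small_cap's own z axis and vertical below 0.1 rad and contact force between the fingers and capacitor below 0.1 N and contact force between the fingers and shoe below 0.1 N).
It fails at once if the fingers or arm press the capacitor with more than 20 N (contact force between any of the fingers, the arm and capacitor above 20 N).
It fails at once if the capacitor is touched with the fingers reaching more than about 14 mm below its top (pushed from the side or gripped) (contact force between the fingers and capacitor above 0.3 N and z of the grasp point in the frame of tray below 0.085 m).
It fails at once if the capacitor is lifted (z of capacitor in the frame of tray above 0.055 m).
It fails at once if the small black capacitor is pushed away or knocked over (distance of small_cap from where it was at the start of the episode above 0.01 m or angle between small_cap's own z axis and vertical above 0.25 rad).
It fails at once if a bystander is moved by more than 20 mm (distance of any of bowl, screwdriver, reel, jar, pushbutton from where it was at the start of the episode above 0.02 m).
It also fails if it takes over 70 s, if anything falls off the work surface, if the arm or the gripper's body presses on something with over 40 N, if the wrist force passes 120 N, or if a joint passes its speed limit or range.

## Working session

There is one attempt and no reset: what is moved stays moved. The work goes in short steps, Python scripts to look and compute and a tool call to move; the robot and the scene stay as the last step left them, time stands still between calls to the robot, and variables do not carry over. Pictures are saved under pics/ and viewed, at most 10 in all, crops included, and the job is handed in when it is done.

Besides the shell and the picture viewer there is one more tool, called after "Request:" as a command line: name --pt "numbers of a row" for each row, then --argument value for the rest. arm_command: Moves the arm, as the interface text tells. Its arguments: {"type":"object","properties":{"targets":{"type":"array","items":{"type":"array","items":{"type":"number"}}}},"required":["targets"]}

```bash
mkdir -p pics
cat > h.py <<'E'
import numpy as np, cv2
from cell import env
def cam(n):
    s=env.state(); c=env.read_camera(n)
    if n=="wrist":
        from scipy.spatial.transform import Rotation as R
        T=np.eye(4);T[:3,:3]=R.from_euler('xyz',s['tcp_rot']).as_matrix();T[:3,3]=s['eef_pos']
        c['T']=T@np.array(c['hand_eye'])
    else: c['T']=np.array(c['world_from_camera'])
    c['f']=210/np.tan(np.radians(c['vertical_fov'])/2)
    return c
def ray(c,u,v):
    K=np.array([[c['f'],0,c['cx']],[0,c['f'],c['cy']],[0,0,1.]])
    p=cv2.undistortPoints(np.array([[[u,v]]],float),K,np.array([c['k1'],0,0,0.]))[0,0]
    return c['T'][:3,3],c['T'][:3,:3]@np.array([p[0],p[1],1])
def onz(c,u,v,z):
    o,d=ray(c,u,v); return o+d*(z-o[2])/d[2]
def proj(c,P):
    p=c['T'][:3,:3].T@(np.array(P)-c['T'][:3,3]); x,y=p[:2]/p[2]; k=1+c['k1']*(x*x+y*y)
    return np.array([c['cx']+c['f']*x*k,c['cy']+c['f']*y*k])
def save(c,n): cv2.imwrite('pics/'+n+'.png',c['frame'][:,:,::-1])
E
python3 - <<'E'
from h import *
for n in("top","scene"):
    c=cam(n);save(c,n);print(n,c['f'],c['cx'],c['cy'],c['k1'],c['T'].round(2).tolist())
print(env.state())
E
```

```text
top 540.742989377885 289.4619144994589 208.0658675954693 -0.1314910383296636 [[-0.02, -0.98, 0.18, 211.27], [-1.0, 0.02, -0.01, -39.6], [0.01, -0.18, -0.98, 1676.81], [0.0, 0.0, 0.0, 1.0]]
scene 467.40115274262166 278.3315837881661 208.83998321001025 0.040611888109090305 [[-0.56, 0.54, -0.63, 1249.15], [0.83, 0.36, -0.43, 442.67], [-0.0, -0.76, -0.65, 843.32], [0.0, 0.0, 0.0, 1.0]]
{'t': 0.1, 'joints': array([-1.35759008e+00,  4.91498873e-01,  1.55940116e+00, -1.98644270e-05,
        1.09167675e+00, -1.05599844e-01]), 'qvel': array([ 0.0004963 , -0.00135878, -0.00204928,  0.00133384,  0.00100228,
        0.00108581]), 'tau': array([ 3.92100847e-03, -6.13622046e+01, -2.58606023e+01,  6.93714945e-02,
        4.70146572e-02, -6.10221377e-05]), 'eef_pos': array([ 195.86692556, -593.28918759,  214.11607312]), 'tcp_rot': array([-3.14061215e+00, -8.62106920e-05,  3.18815210e-01]), 'ft_force': array([ 0.5413412 , -0.18595554, -0.17970013]), 'moment': array([-0.04227449,  0.02307893, -0.02364315]), 'grip_force': 0.0, 'opening': 1.000086319700672}
```

View pics/top.png

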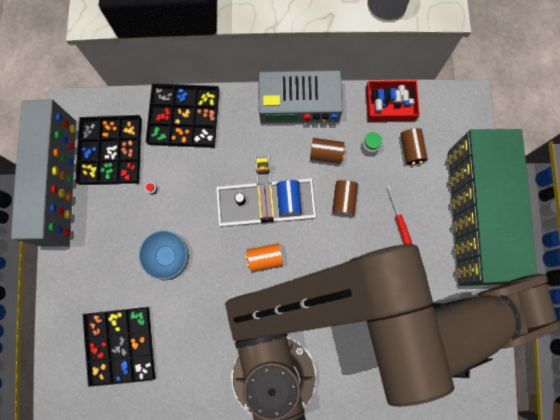

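View pics/scene.png

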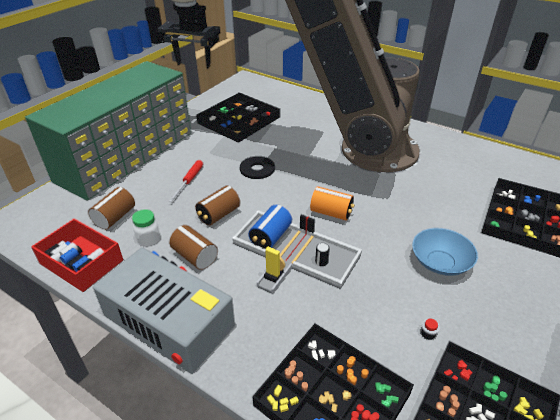

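Top view: tray around (266,201) with its nest at (266,200), blue can at (289,197) on the world −y side, small black cap at (240,199), shoe handle at (263,163). The scene view agrees: nothing blocks the lane from above.

Run:
```python
from h import *
c=cam("top")
for n,u,v,z in[("A",218,188,22),("B",312,179,22),("C",315,214,22),("D",221,223,22),("can",289,197,80),("nest",266,201,10),("handle",262.5,161,100)]:
    print(n,onz(c,u,v,z).round(0))
w=cam("wrist");print(w['f'],np.array(w['hand_eye']).round(2).tolist())
```

```text
A [583. 164.  22.]
B [ 605. -131.   22.]
C [ 493. -137.   22.]
D [471. 155.  22.]
can [537. -57.  80.]
nest [540.  15.  10.]
handle [645.  21. 100.]
346.715535623052 [[0.0, -0.97, -0.26, 71.26], [1.0, 0.0, -0.0, 1.24], [0.0, -0.26, 0.97, -170.4], [0.0, 0.0, 0.0, 1.0]]
```

Request:
arm_command --pt "539 -425 -20 0 0" --pt "539 -425 -20 0 0" --pt "539 -425 -20 0 0" --pt "539 -425 -20 0 0" --pt "539 -425 -20 0 0"

```text
t: 0.7
eef_pos: [334.4, -383.3, 222.0]
tcp_rot: [3.141, -0.0, 0.318]
ft_force: [0.4, -0.4, 0.5]
opening: 0.638
grip_force: 0.0
```

Request:
arm_command --pt "343 -270 -13 0 0" --pt "343 -270 -13 0 0" --pt "343 -270 -13 0 0" --pt "343 -270 -13 0 0" --pt "343 -270 -13 0 0"

```text
t: 1.2
eef_pos: [472.6, -174.9, 229.6]
tcp_rot: [3.141, -0.0, 0.319]
ft_force: [0.3, -0.1, 0.2]
opening: 0.219
grip_force: 0.0
```

Request:
arm_command --pt "147 -115 -6 0 0" --pt "147 -115 -6 0 0" --pt "147 -115 -6 0 0" --pt "147 -115 -6 7 0" --pt "147 -115 -6 14 0"

```text
t: 1.7
eef_pos: [577.0, -17.9, 235.0]
tcp_rot: [-3.141, -0.0, 0.074]
ft_force: [0.3, -0.7, 0.2]
opening: 0.004
grip_force: 0.0
```

Run:
```python
from h import *
c=cam("wrist");save(c,"w1");s=env.state();print(s['eef_pos'],s['tcp_rot'],s['t'])
```

```text
[576.0316878  -19.43234652 234.88920025] [-3.14149558e+00  3.72130938e-04  6.54979479e-02] 1.75
```

View pics/w1.png

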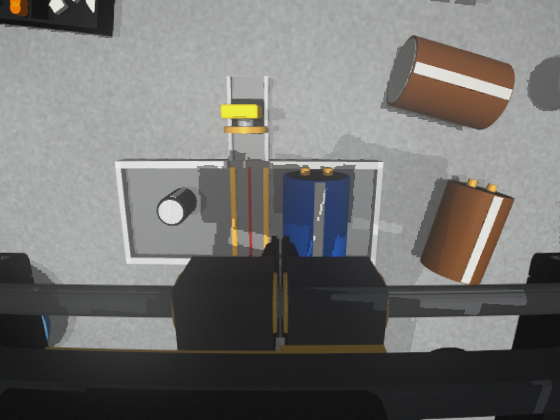

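Wrist view: tray's far wall (119–382, 162), red line at column ~250 (rows 168–258), can between columns 283 and 350 (terminals at the far end), shoe handle at (240,110), small cap at (175,208).

```bash
cat >> h.py <<'E'
def red(c):
    h=cv2.cvtColor(c['frame'],cv2.COLOR_RGB2HSV)
    return ((h[...,0]<6)|(h[...,0]>174))&(h[...,1]>120)&(h[...,2]>60)
def blue(c):
    h=cv2.cvtColor(c['frame'],cv2.COLOR_RGB2HSV)
    return (h[...,0]>105)&(h[...,0]<130)&(h[...,1]>110)&(h[...,2]>40)
def canat(c,v,cols,yaw,z0=0.):
    """centre at z=z0+45 from the silhouette at row v, by bisecting the two edge rays in the plane across the axis"""
    b=np.where(blue(c)[v,cols[0]:cols[1]])[0]+cols[0]
    ey=np.array([-np.sin(yaw),np.cos(yaw),0]); ex=np.array([np.cos(yaw),np.sin(yaw),0])
    o,d1=ray(c,b[0]-.5,v);_,d2=ray(c,b[-1]+.5,v)
    a=[np.array([d@ey,d[2]])/np.hypot(d@ey,d[2]) for d in(d1,d2)]
    m=a[0]+a[1]; t=(z0+45-o[2])/m[1]
    dm=(d1/np.linalg.norm(d1)+d2/np.linalg.norm(d2)); P=o+dm*(z0+45-o[2])/dm[2]
    return P@ex, o@ey+m[0]*t, (b[0],b[-1])
E
python3 - <<'E'
from h import *
c=cam("wrist");m=red(c)
P=[]
for v in(176,190,205,220,235,246):
    u=np.where(m[v,240:262])[0]+240
    if len(u): p=onz(c,u.mean(),v,10);P.append(p);print(v,u,p.round(1))
P=np.array(P);k=np.polyfit(P[:,0],P[:,1],1);yaw=np.arctan(k[0]);print("yaw line",yaw)
# far wall from white pixels
g=c['frame'].min(2)
Q=[]
for u in list(range(130,220,15))+list(range(285,375,15)):
    v=150+np.where(g[150:175,u]>185)[0]
    if len(v): Q.append(onz(c,u,v.mean(),22)[:2])
Q=np.array(Q);kk=np.polyfit(Q[:,1],Q[:,0],1);print("yaw wall",-np.arctan(kk[0]),Q[[0,-1]].round(1),np.abs(np.polyval(kk,Q[:,1])-Q[:,0]).max())
yaw=-np.arctan(kk[0])
ey=np.array([-np.sin(yaw),np.cos(yaw),0]);ex=np.array([np.cos(yaw),np.sin(yaw),0])
print("line y",(P@ey).round(1),"wall x",(Q@ex[:2]).mean())
for v in(185,200,215,230): print(canat(c,v,(270,365),yaw))
h=cv2.cvtColor(c['frame'],cv2.COLOR_RGB2HSV)
y=(h[...,0]>25)&(h[...,0]<33)&(h[...,1]>200)&(h[...,2]>200)
y[:90]=0;y[130:]=0;v,u=np.where(y);print(u.min(),u.max(),v.min(),v.max())
for vv in (v.min(),v.max()):
  p=onz(c,u.mean(),vv,100);print("handle",p.round(1),p@ex,p@ey)
E
```

```text
176 [247 248] [578.   16.8  10. ]
190 [248] [561.6  15.5  10. ]
205 [248 249] [543.6  14.2  10. ]
220 [249] [525.2  12.8  10. ]
235 [249 250] [506.3  11.4  10. ]
246 [249 250] [492.2  10.8  10. ]
yaw line 0.07182767689095064
yaw wall 0.07043293025603095 [[ 585.4  148.2]
 [ 602.5 -108.1]] 1.4402142890960477
line y [-23.9 -24.  -24.1 -24.2 -24.3 -23.9] wall x 594.3587556153502
(np.float64(573.7879758357687), np.float64(-98.11089306544807), (np.int64(285), np.int64(345)))
(np.float64(557.4597436611089), np.float64(-97.88959314240562), (np.int64(283), np.int64(346)))
(np.float64(540.7594797024842), np.float64(-97.7044724181938), (np.int64(283), np.int64(345)))
(np.float64(523.6639271683748), np.float64(-97.50584350938908), (np.int64(282), np.int64(345)))Traceback (most recent call last):
  File "<stdin>", line 21, in <module>
    return umr_minimum(a, axis, None, out, keepdims, initial, where)
ValueError: zero-size array to reduction operation minimum which has no identity
```

Request:
arm_command --pt "-37 47 0 0 0" --pt "-37 47 50 0 0" --pt "-37 47 100 0 0" --pt "-37 47 140 0 0" --pt "-37 47 140 0 0"

```text
t: 2.3
eef_pos: [539.2, -71.4, 91.4]
tcp_rot: [-3.139, 0.008, 0.076]
ft_force: [0.5, -1.4, 1.5]
opening: 0.004
grip_force: 0.0
```

```bash
cat >> h.py <<'E'
YAW=.0708
EX=np.array([np.cos(YAW),np.sin(YAW),0]);EY=np.array([-np.sin(YAW),np.cos(YAW),0])
def tcp():
    s=env.state();p=np.array(s['eef_pos']);print("t",round(s['t'],2),"tray",(p@EX-536.4).round(1),(p@EY+24.1).round(1),p[2].round(2),"yawerr",round(s['tcp_rot'][2]-YAW,4),"F",np.round(s['ft_force'],2))
E
python3 - <<'E'
from h import *
c=cam("wrist");save(c,"w2");tcp();tcp()
E
```

```text
t 2.35 tray -2.0 -85.6 94.23 yawerr 0.0051 F [0.04 0.29 0.71]
t 2.35 tray -2.0 -85.6 94.23 yawerr 0.0051 F [0.04 0.29 0.71]
```

View pics/w2.png

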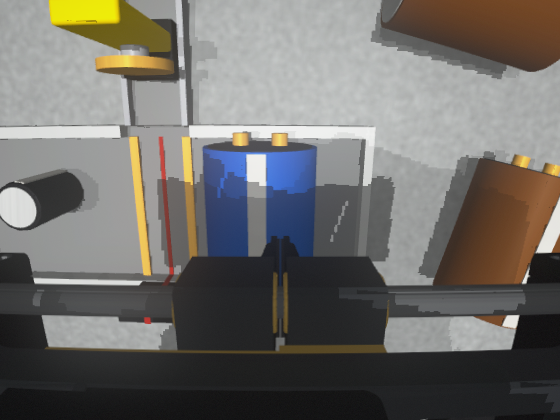

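Finger (280,245) stands above the can (columns 203–316), a bit behind its crown; red line at column ~165. Lowering gently.

Request:
arm_command --pt "2 -3 4 0 0" --pt "2 -3 8 0 0" --pt "2 -3 11 0 0" --pt "2 -3 12 0 0" --pt "2 -3 12 0 0"

```text
t: 2.85
eef_pos: [543.8, -68.0, 83.7]
tcp_rot: [3.141, -0.001, 0.075]
ft_force: [-0.2, 1.0, 0.5]
opening: 0.005
grip_force: 0.0
```

Request:
arm_command --pt "0 0 1 0 0" --pt "0 0 2 0 0" --pt "0 0 2 0 0"

```text
t: 3.15
eef_pos: [543.7, -68.0, 81.3]
tcp_rot: [3.142, 0.0, 0.074]
ft_force: [-0.1, -0.1, 0.1]
opening: 0.004
grip_force: 0.0
```

Request:
arm_command --pt "0 0 0.5 0 0" --pt "0 0 1 0 0" --pt "0 0 1 0 0"

```text
t: 3.45
eef_pos: [543.7, -68.0, 80.3]
tcp_rot: [3.142, 0.0, 0.074]
ft_force: [0.2, 0.1, 0.7]
opening: 0.007
grip_force: 0.0
```

Request:
arm_command --pt "0 0 0.5 0 0" --pt "0 0 0.5 0 0" --pt "0 0 0.5 0 0"

```text
t: 3.75
eef_pos: [543.7, -68.0, 79.9]
tcp_rot: [3.141, -0.0, 0.074]
ft_force: [-0.8, -0.3, -0.4]
opening: 0.004
grip_force: 0.0
```

Request:
arm_command --pt "0 0 0.5 0 0" --pt "0 0 0.5 0 0" --pt "0 0 0.5 0 0"

```text
t: 4.05
eef_pos: [543.8, -68.1, 79.6]
tcp_rot: [3.141, -0.0, 0.075]
ft_force: [-0.7, -0.9, 5.2]
opening: 0.002
grip_force: 2.4
```

Run:
```python
from h import *
tcp();c=cam("wrist")
for v in(185,200,215,230): print(canat(c,v,(195,330),YAW)[1]+24.1)
```

```text
t 4.05 tray 1.2 -82.3 79.6 yawerr 0.0037 F [-0.7  -0.92  5.16]
-73.83772210962007
-74.36075520064108
-73.69927310632718
-73.92843013538936
```

Request:
arm_command --pt "0 -2 0 0 0" --pt "0 -6 0 0 0" --pt "0 -10 0 0 0" --pt "0 -14 0 0 0" --pt "0 -17 0 0 0"

```text
t: 4.6
eef_pos: [542.6, -50.9, 80.2]
tcp_rot: [3.141, -0.001, 0.075]
ft_force: [-2.4, -0.6, 12.2]
opening: 0.003
grip_force: 6.2
```

Run:
```python
from h import *
tcp();c=cam("wrist")
for v in(185,200,215,230): print(canat(c,v,(195,345),YAW)[1:])
```

```text
t 4.6 tray 1.3 -65.1 80.16 yawerr 0.0038 F [-2.43 -0.65 12.19]
(np.float64(-89.26992642521901), (np.int64(220), np.int64(336)))
(np.float64(-89.29628804975015), (np.int64(221), np.int64(335)))
(np.float64(-89.32371096141596), (np.int64(221), np.int64(335)))
(np.float64(-89.35083371983062), (np.int64(222), np.int64(334)))
```

Request:
arm_command --pt "0 -3 -0.3 0 0" --pt "0 -7 -0.3 0 0" --pt "0 -11 -0.3 0 0" --pt "0 -15 -0.3 0 0" --pt "0 -17 -0.3 0 0"

```text
t: 5.15
eef_pos: [541.5, -33.8, 80.0]
tcp_rot: [3.141, -0.001, 0.075]
ft_force: [-0.7, -0.4, 5.3]
opening: 0.004
grip_force: 2.4
```

Run:
```python
from h import *
tcp();c=cam("wrist")
for v in(185,215): print(canat(c,v,(195,370),YAW)[1]+24.1)
```

```text
t 5.15 tray 1.3 -47.9 79.97 yawerr 0.0038 F [-0.71 -0.36  5.31]
-56.82690553539518
-56.78141376053204
```

Request:
arm_command --pt "0 0 -3 0 0" --pt "0 0 -6 0 0" --pt "0 10 -6 0 0" --pt "0 19 -6 0 0" --pt "0 19 -6 0 0"

```text
t: 5.7
eef_pos: [542.7, -54.4, 85.5]
tcp_rot: [3.141, -0.0, 0.073]
ft_force: [0.5, -0.4, 0.9]
opening: 0.007
grip_force: 0.0
```

Request:
arm_command --pt "0 0 3 0 0" --pt "0 0 5 0 0" --pt "0 0 5.8 0 0" --pt "0 0 6.2 0 0" --pt "0 0 6.2 0 0"

```text
t: 6.2
eef_pos: [542.5, -52.8, 79.4]
tcp_rot: [3.142, 0.0, 0.075]
ft_force: [0.2, 0.1, -0.2]
opening: 0.001
grip_force: 0.1
```

Run:
```python
from h import *
tcp();c=cam("wrist")
for v in(185,215): print(canat(c,v,(175,370),YAW)[1]+24.1)
```

```text
t 6.2 tray 1.0 -67.0 79.39 yawerr 0.0039 F [ 0.2   0.09 -0.21]
-56.51333223204242
-56.62805083552342
```

Request:
arm_command --pt "0 -2 0 0 0" --pt "0 -6 0 0 0" --pt "0 -10 0 0 0" --pt "0 -14 0 0 0" --pt "0 -17 0 0 0"

```text
t: 6.75
eef_pos: [541.6, -35.7, 80.2]
tcp_rot: [3.141, -0.001, 0.075]
ft_force: [-1.1, 0.6, 8.7]
opening: 0.005
grip_force: 4.6
```

Request:
arm_command --pt "0 -4 -0.1 0 0" --pt "0 -8 -0.2 0 0" --pt "0 -12 -0.2 0 0" --pt "0 -16 -0.2 0 0" --pt "0 -18 -0.2 0 0"

```text
t: 7.25
eef_pos: [540.3, -17.6, 80.1]
tcp_rot: [3.141, -0.001, 0.075]
ft_force: [-0.3, 0.2, 5.4]
opening: 0.003
grip_force: 2.6
```

Run:
```python
from h import *
tcp();c=cam("wrist")
for v in(185,215): print(canat(c,v,(175,370),YAW)[1]+24.1)
```

```text
t 7.25 tray 1.3 -31.7 80.12 yawerr 0.0041 F [-0.33  0.19  5.37]
-42.08829901753084
-39.02668330158073
```

Request:
arm_command --pt "0 -1.5 0 0 0" --pt "0 -3 0 0 0" --pt "0 -3 0 0 0" --pt "0 -3 -3 0 0" --pt "0 -3 -6 0 0"

```text
t: 7.8
eef_pos: [539.5, -15.1, 85.6]
tcp_rot: [-3.141, 0.001, 0.074]
ft_force: [-0.0, 0.2, 1.1]
opening: 0.004
grip_force: 0.0
```

Run:
```python
from h import *
tcp();c=cam("wrist");save(c,"w3")
for v in(170,185,200,215): r=canat(c,v,(190,350),YAW);print(r[1]+24.1,r[2])
```

```text
t 7.8 tray 0.7 -29.1 85.58 yawerr 0.0037 F [-0.01  0.22  1.06]
-40.52157807440761 (np.int64(245), np.int64(349))
-40.66654368665862 (np.int64(245), np.int64(349))
-40.824748946825416 (np.int64(246), np.int64(348))
-40.674184206156774 (np.int64(246), np.int64(347))
```

View pics/w3.png

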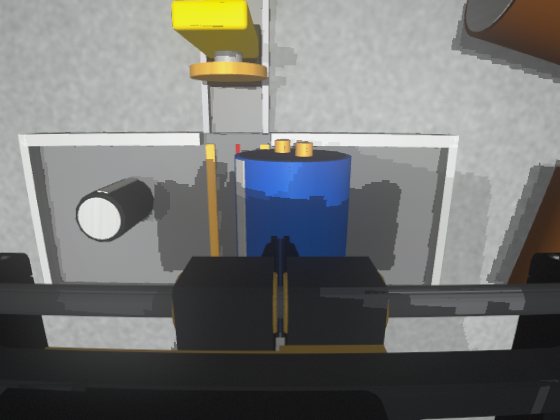

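Can spans columns 235–351 (white stripe on its left edge), so its middle is at tray y ≈ −37.5, just before the rib; rest undisturbed.

Request:
arm_command --pt "0 9 0 0 0" --pt "0 17.5 0 0 0" --pt "0 17.5 3 0 0" --pt "0 17.5 5 0 0" --pt "0 17.5 5.8 0 0"

```text
t: 8.35
eef_pos: [540.9, -32.6, 79.5]
tcp_rot: [-3.142, 0.001, 0.074]
ft_force: [-1.0, -0.3, 5.5]
opening: 0.007
grip_force: 2.7
```

Request:
arm_command --pt "0 0 0.3 0 0" --pt "0 -1 0.3 0 0" --pt "0 -1 0.3 0 0"

```text
t: 8.65
eef_pos: [540.8, -31.3, 79.6]
tcp_rot: [3.142, 0.0, 0.075]
ft_force: [-2.1, -0.9, 3.0]
opening: 0.003
grip_force: 1.7
```

Request:
arm_command --pt "0 -1.5 0 0 0" --pt "0 -3 0 0 0" --pt "0 -4 -0.1 0 0" --pt "0 -5 -0.3 0 0"

```text
t: 9.05
eef_pos: [540.7, -26.8, 80.4]
tcp_rot: [3.141, -0.001, 0.075]
ft_force: [-2.9, -2.5, 9.5]
opening: 0.006
grip_force: 4.6
```

Request:
arm_command --pt "0 -1.5 -0.25 0 0" --pt "0 -3 -0.5 0 0" --pt "0 -4 -0.7 0 0"

```text
t: 9.35
eef_pos: [540.5, -22.8, 81.2]
tcp_rot: [3.141, -0.001, 0.075]
ft_force: [-4.1, -3.3, 10.1]
opening: 0.0
grip_force: 5.4
```

Request:
arm_command --pt "0 -1.5 -0.23 0 0" --pt "0 -3 -0.45 0 0" --pt "0 -4.5 -0.65 0 0" --pt "0 -6 -0.85 0 0"

```text
t: 9.75
eef_pos: [540.0, -16.7, 82.2]
tcp_rot: [3.141, -0.001, 0.075]
ft_force: [-3.8, -3.0, 11.4]
opening: 0.003
grip_force: 5.9
```

Request:
arm_command --pt "0 -2 -0.2 0 0" --pt "0 -4 -0.4 0 0" --pt "0 -6 -0.55 0 0" --pt "0 -8 -0.7 0 0"

```text
t: 10.15
eef_pos: [539.5, -8.6, 82.9]
tcp_rot: [3.141, -0.001, 0.075]
ft_force: [-3.5, -1.2, 11.3]
opening: 0.006
grip_force: 5.8
```

Request:
arm_command --pt "0 -2 -0.15 0 0" --pt "0 -4 -0.25 0 0" --pt "0 -6 -0.3 0 0" --pt "0 -8 -0.3 0 0" --pt "0 -10 -0.3 0 0"

```text
t: 10.65
eef_pos: [538.7, 1.6, 82.9]
tcp_rot: [3.141, -0.001, 0.075]
ft_force: [-2.4, -0.9, 7.9]
opening: 0.003
grip_force: 4.0
```

Run:
```python
from h import *
tcp();c=cam("wrist")
h=cv2.cvtColor(c['frame'],cv2.COLOR_RGB2HSV)
for v in(175,185,200,215): r=canat(c,v,(200,380),YAW,3);print(r[1]+24.1,r[2])
print(c['frame'][185,225:360:3].tolist())
```

```text
t 10.65 tray 1.0 -12.4 82.94 yawerr 0.0038 F [-2.43 -0.92  7.91]
-20.953513966846458 (np.int64(234), np.int64(351))
-21.035472256667433 (np.int64(235), np.int64(350))
-20.858248449299786 (np.int64(235), np.int64(349))
-20.67859385243635 (np.int64(235), np.int64(348))
[[87, 87, 90], [87, 88, 91], [135, 108, 72], [76, 90, 122], [56, 82, 142], [57, 93, 170], [57, 95, 179], [57, 100, 187], [55, 101, 193], [56, 104, 199], [55, 105, 203], [55, 107, 207], [55, 108, 210], [55, 110, 213], [54, 110, 214], [54, 108, 210], [55, 114, 219], [58, 118, 221], [59, 120, 224], [60, 123, 225], [62, 124, 226], [60, 116, 216], [59, 112, 208], [61, 113, 210], [63, 116, 212], [60, 113, 209], [58, 110, 206], [56, 107, 203], [56, 105, 199], [54, 104, 197], [52, 102, 193], [54, 102, 193], [54, 101, 190], [54, 99, 188], [55, 98, 185], [56, 98, 182], [54, 95, 178], [56, 94, 174], [55, 92, 169], [55, 90, 162], [55, 87, 155], [55, 83, 144], [106, 115, 133], [138, 139, 142], [137, 139, 141]]
```

Request:
arm_command --pt "0 -1.5 0 0 0" --pt "0 -3 0 0 0" --pt "0 -3 0 0 0" --pt "0 -3 -3 0 0" --pt "0 -3 -6 0 0"

```text
t: 11.2
eef_pos: [538.4, 4.4, 88.5]
tcp_rot: [3.142, -0.0, 0.075]
ft_force: [0.6, -0.8, 0.3]
opening: 0.006
grip_force: 0.0
```

Run:
```python
from h import *
tcp();c=cam("wrist")
for v in(175,200,215): r=canat(c,v,(180,380),YAW,3);print(r[1]+24.1,r[2])
```

```text
t 11.2 tray 1.0 -9.6 88.46 yawerr 0.0038 F [ 0.59 -0.81  0.31]
-19.51335822452247 (np.int64(238), np.int64(351))
-19.4313515653469 (np.int64(238), np.int64(350))
-19.573812232238993 (np.int64(239), np.int64(349))
```

Request:
arm_command --pt "0 9 0 0 0" --pt "0 18 0 0 0" --pt "0 18 3 0 0" --pt "0 18 5 0 0" --pt "0 18 5.8 0 0"

```text
t: 11.75
eef_pos: [539.6, -13.8, 82.5]
tcp_rot: [3.141, 0.0, 0.074]
ft_force: [-1.9, -1.3, 9.4]
opening: 0.007
grip_force: 4.8
```

Request:
arm_command --pt "0 0 0 0 0" --pt "0 -1 0 0 0" --pt "0 -2 0 0 0"

```text
t: 12.05
eef_pos: [539.4, -11.5, 82.7]
tcp_rot: [3.141, 0.0, 0.075]
ft_force: [-2.2, -1.2, 5.4]
opening: 0.002
grip_force: 2.9
```

Request:
arm_command --pt "0 -2 0 0 0" --pt "0 -4 0 0 0" --pt "0 -6 0 0 0" --pt "0 -8 0.0 0 0" --pt "0 -10 0.1 0 0"

```text
t: 12.55
eef_pos: [538.8, -1.3, 82.9]
tcp_rot: [3.142, -0.0, 0.075]
ft_force: [-2.0, 0.6, 9.0]
opening: 0.005
grip_force: 4.4
```

Run:
```python
from h import *
tcp();c=cam("wrist")
for v in(175,200,215): r=canat(c,v,(180,380),YAW,3);print(r[1]+24.1,r[2])
```

```text
t 12.55 tray 0.9 -15.3 82.89 yawerr 0.0038 F [-2.01  0.57  9.01]
-12.776356293714763 (np.int64(215), np.int64(332))
-13.06933749277249 (np.int64(217), np.int64(331))
-13.071442289873218 (np.int64(217), np.int64(331))
```

Request:
arm_command --pt "0 -1.5 0.05 0 0" --pt "0 -3 0.15 0 0" --pt "0 -4.5 0.25 0 0" --pt "0 -6 0.35 0 0"

```text
t: 13.0
eef_pos: [538.4, 4.7, 82.5]
tcp_rot: [3.142, -0.0, 0.075]
ft_force: [-1.8, 1.4, 7.2]
opening: 0.003
grip_force: 3.7
```

Request:
arm_command --pt "0 -1.5 0.15 0 0" --pt "0 -3 0.3 0 0" --pt "0 -4.5 0.47 0 0" --pt "0 -6 0.65 0 0"

```text
t: 13.4
eef_pos: [538.0, 10.8, 81.9]
tcp_rot: [-3.142, -0.001, 0.075]
ft_force: [-1.3, 1.7, 6.6]
opening: -0.001
grip_force: 3.8
```

Request:
arm_command --pt "0 -1.5 0.2 0 0" --pt "0 -3 0.4 0 0" --pt "0 -4.5 0.65 0 0" --pt "0 -6 0.95 0 0"

```text
t: 13.8
eef_pos: [537.5, 16.8, 80.9]
tcp_rot: [-3.141, -0.001, 0.075]
ft_force: [-0.9, 2.8, 6.8]
opening: 0.006
grip_force: 3.5
```

Request:
arm_command --pt "0 -1 0.2 0 0" --pt "0 -2 0.4 0 0" --pt "0 -3 0.6 0 0" --pt "0 -4 0.7 0 0" --pt "0 -4 0.7 0 0"

```text
t: 14.3
eef_pos: [537.2, 20.8, 80.0]
tcp_rot: [-3.141, -0.0, 0.075]
ft_force: [-0.7, 2.7, 4.4]
opening: 0.004
grip_force: 3.0
```

Run:
```python
from h import *
tcp();c=cam("wrist");save(c,"w4")
for v in(175,200,215): r=canat(c,v,(180,380),YAW,0);print(r[1]+24.1,r[2])
```

```text
t 14.3 tray 0.9 6.8 80.0 yawerr 0.0039 F [-0.7   2.72  4.45]
-3.4545992303814828 (np.int64(237), np.int64(354))
-3.0927559084284546 (np.int64(237), np.int64(352))
-3.23573876156539 (np.int64(238), np.int64(351))
```

View pics/w4.png

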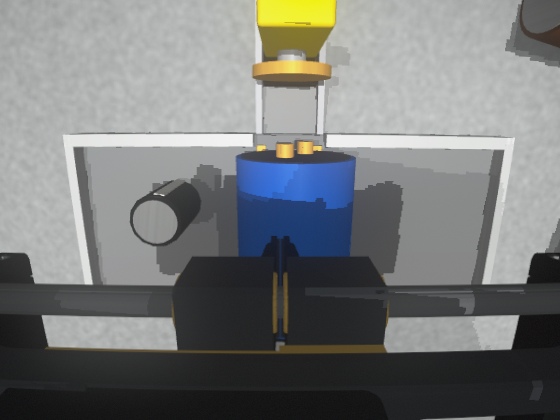

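Can (columns 237–354) lies nearly seated between the ribs at y ≈ −3; a last bit forward, then lift off.

Request:
arm_command --pt "0 -1 0.1 0 0" --pt "0 -2 0.1 0 0" --pt "0 -2 0.1 0 0" --pt "0 -2 -1 0 0" --pt "0 -2 -4 0 0"

```text
t: 14.85
eef_pos: [536.7, 22.1, 83.6]
tcp_rot: [3.142, 0.001, 0.074]
ft_force: [-1.0, -0.7, 0.6]
opening: 0.0
grip_force: 0.0
```

Request:
arm_command --pt "0 0 -20 0 0" --pt "0 0 -50 0 0" --pt "0 0 -80 0 0" --pt "0 0 -100 0 0" --pt "0 0 -100 0 0"

```text
t: 15.35
eef_pos: [537.9, 22.1, 186.3]
tcp_rot: [3.141, -0.004, 0.074]
ft_force: [-0.1, -0.2, -0.1]
opening: 0.004
grip_force: 0.0
```

Run:
```python
from h import *
c=cam("wrist");save(c,"w5");tcp()
for v in(175,185,195,215,230): r=canat(c,v,(200,360),YAW,0);print(r[1]+24.1,r[2])
```

```text
t 15.4 tray 1.0 8.2 184.64 yawerr 0.0036 F [-0.35 -0.09 -1.1 ]
-0.5626839021572394 (np.int64(250), np.int64(326))
-0.6550726947813814 (np.int64(251), np.int64(325))
-0.2872853603251997 (np.int64(250), np.int64(325))
-0.47129719331045195 (np.int64(251), np.int64(324))
-0.14548514796435086 (np.int64(251), np.int64(323))
```

View pics/w5.png

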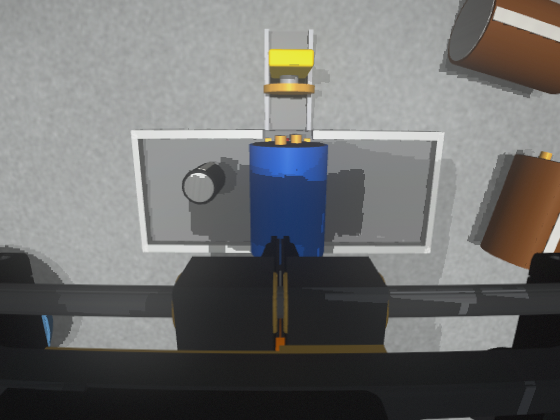

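Can seated (250–326) square in the nest, y ≈ −0.4; small cap standing; shoe handle top at columns 269–313, rows 50–66.

Run:
```python
from h import *
c=cam("wrist");tcp();m=red(c)
for n,u,v,z in[("back",291,50,100),("front",291,66,100),("discL",264,87,45),("discR",314,87,45),("term",282,141,52)]:
    p=onz(c,u,v,z);print(n,(p@EX-536.4).round(1),(p@EY+24.1).round(1))
```

```text
t 15.45 tray 0.6 8.3 183.59 yawerr 0.0036 F [ 0.55  0.7  -1.36]
back 117.2 -0.4
front 106.7 -0.5
discL 97.0 20.7
discR 97.3 -21.9
term 51.9 5.2
```

Request:
arm_command --pt "45 8 0 0 0" --pt "90 8 0 0 0" --pt "139 8 0 0 0" --pt "141 8 0 0 0" --pt "141 8 0 0 0"

```text
t: 15.95
eef_pos: [677.8, 24.8, 181.1]
tcp_rot: [-3.141, 0.004, 0.075]
ft_force: [-1.4, -0.1, 1.2]
opening: 0.007
grip_force: 0.0
```

Request:
arm_command --pt "0 0 40 0 0" --pt "0 0 80 0 0" --pt "0 0 110 0 0" --pt "0 0 125 0 0" --pt "0 0 125 0 0"

```text
t: 16.45
eef_pos: [676.5, 24.7, 57.0]
tcp_rot: [-3.141, 0.004, 0.074]
ft_force: [-0.2, -0.7, 0.3]
opening: 0.003
grip_force: 0.0
```

Run:
```python
from h import *
tcp();c=cam("top");save(c,"t2")
```

```text
t 16.45 tray 140.1 0.9 56.99 yawerr 0.0035 F [-0.21 -0.67  0.3 ]
```

Request:
arm_command --pt "-8 0 0 0 0" --pt "-14 0 0 0 0" --pt "-22 0 0 0 0" --pt "-30 0 0 0 0" --pt "-36 0 0 0 0"

```text
t: 17.0
eef_pos: [641.7, 22.0, 59.5]
tcp_rot: [3.141, -0.001, 0.074]
ft_force: [2.5, -0.2, 0.6]
opening: 0.004
grip_force: 0.9
```

Request:
arm_command --pt "-3 0 0 0 0" --pt "-6 0 0 0 0" --pt "-6 0 0 0 0"

```text
t: 17.3
eef_pos: [635.8, 21.6, 58.8]
tcp_rot: [3.142, 0.001, 0.074]
ft_force: [0.1, 0.1, -0.0]
opening: 0.007
grip_force: 0.0
```

Run:
```python
from h import *
tcp();c=cam("scene")
f=cv2.resize(c['frame'][180:300,210:370],(800,600),interpolation=cv2.INTER_CUBIC);cv2.imwrite('pics/s2.png',f[:,:,::-1])
```

```text
t 17.3 tray 99.4 0.7 58.76 yawerr 0.0036 F [ 0.13  0.12 -0.03]
```

View pics/s2.png

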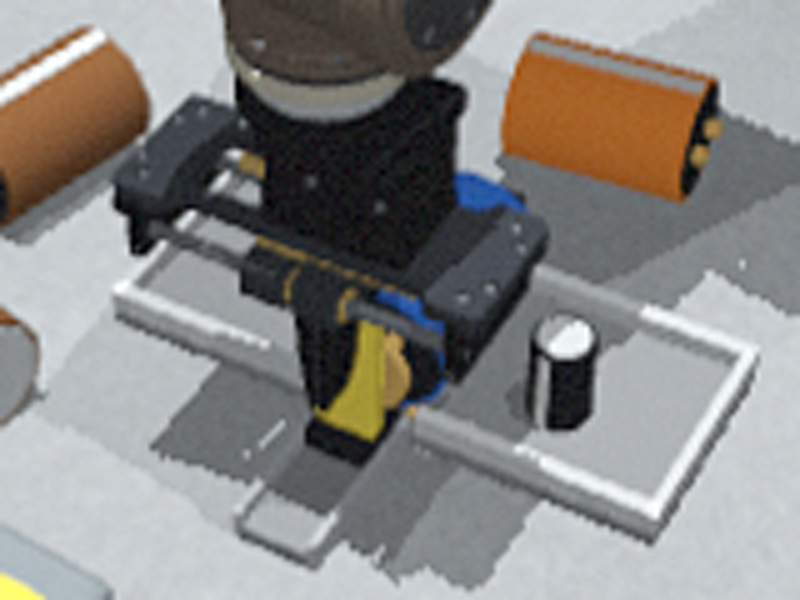

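The finger is behind the handle, disc (400,370) close to the can but not yet touching; can and small cap in place.

Request:
arm_command --pt "-2 0 0 0 0" --pt "-4 0 0 0 0" --pt "-5 0 0 0 0"

```text
t: 17.65
eef_pos: [631.6, 21.3, 58.7]
tcp_rot: [3.141, -0.001, 0.074]
ft_force: [4.7, 1.8, -3.5]
opening: 0.004
grip_force: 2.3
```

Request:
arm_command --pt "-1 0 0 0 0" --pt "-2 0 0 0 0"

```text
t: 17.85
eef_pos: [629.5, 21.2, 58.7]
tcp_rot: [3.142, -0.0, 0.074]
ft_force: [4.5, 0.6, -3.7]
opening: 0.003
grip_force: 2.3
```

Request:
arm_command --pt "-1 0 0 0 0" --pt "-1 0 0 0 0"

```text
t: 18.05
eef_pos: [628.2, 21.0, 58.8]
tcp_rot: [3.141, 0.0, 0.074]
ft_force: [3.9, -1.1, -2.4]
opening: 0.005
grip_force: 1.7
```

Run:
```python
from h import *
tcp();c=cam("scene")
f=cv2.resize(c['frame'][235:275,260:313],(795,600),interpolation=cv2.INTER_CUBIC);cv2.imwrite('pics/s3.png',f[:,:,::-1])
```

```text
t 18.05 tray 91.7 0.6 58.82 yawerr 0.0037 F [ 3.91 -1.13 -2.42]
```

View pics/s3.png

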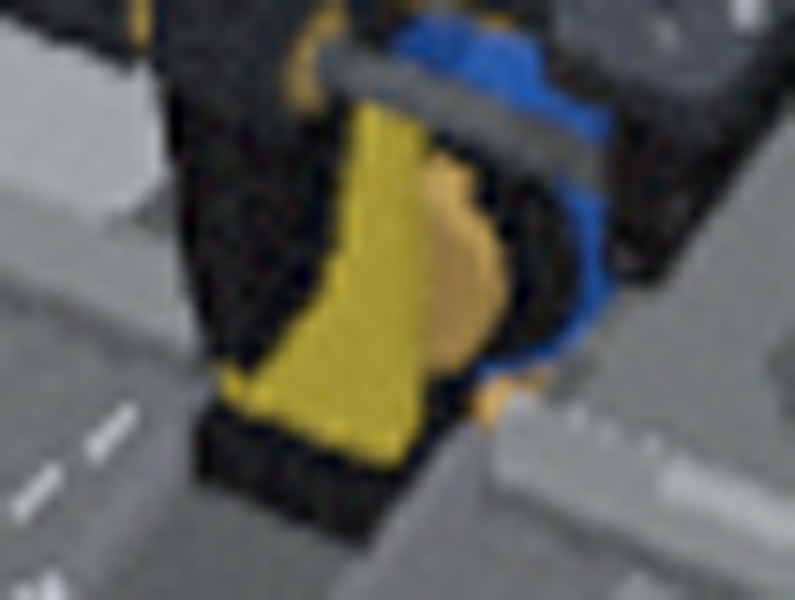

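Disc (465,265) sits just in front of the can's end; can't tell the last mm, so feel for the backstop by force.

Request:
arm_command --pt "-1 0 0 0 0" --pt "-2 0 0 0 0"

```text
t: 18.3
eef_pos: [627.7, 20.9, 59.0]
tcp_rot: [3.141, -0.003, 0.074]
ft_force: [14.6, 2.4, -8.7]
opening: 0.001
grip_force: 7.1
```

Request:
arm_command --pt "-1 0 0 0 0" --pt "-2 0 0 0 0"

```text
t: 18.5
eef_pos: [627.6, 20.9, 59.1]
tcp_rot: [3.141, -0.008, 0.074]
ft_force: [24.0, 4.2, -14.3]
opening: 0.006
grip_force: 12.1
```

Request:
arm_command --pt "2 0 0 0 0" --pt "4 0 0 0 0" --pt "8 0 0 0 0" --pt "20 0 0 0 0" --pt "30 0 0 0 0"

```text
t: 19.0
eef_pos: [654.5, 23.0, 59.0]
tcp_rot: [3.142, 0.001, 0.074]
ft_force: [0.2, 0.3, 1.4]
opening: 0.01
grip_force: 0.0
```

Request:
arm_command --pt "10 0 -30 0 0" --pt "20 0 -80 0 0" --pt "20 0 -130 0 0" --pt "20 0 -150 0 0" --pt "20 0 -150 0 0"

```text
t: 19.5
eef_pos: [675.3, 24.5, 212.7]
tcp_rot: [3.141, -0.006, 0.075]
ft_force: [-0.0, -0.2, 0.1]
opening: 0.004
grip_force: 0.0
```

Request:
arm_command --pt "-45 0 0 0 0" --pt "-90 0 0 0 0" --pt "-100 0 0 0 0" --pt "-100 0 0 0 0" --pt "-100 0 0 0 0"

```text
t: 20.0
eef_pos: [575.4, 17.0, 208.5]
tcp_rot: [3.142, -0.0, 0.074]
ft_force: [0.4, -0.3, 0.5]
opening: 0.005
grip_force: 0.0
```

Run:
```python
from h import *
c=cam("wrist");tcp();save(c,"w6")
b=blue(c);n,l,st,ce=cv2.connectedComponentsWithStats(b.astype(np.uint8));i=1+np.argmax(st[1:,4]);print(st[i])
x0=st[i][0];
for v in range(st[i][1]+10,st[i][1]+80,20): r=canat(c,v,(max(x0-5,0),x0+st[i][2]+5),YAW,0);print(r[0]-536.4,r[1]+24.1,r[2])
f=cv2.resize(c['frame'][110:310,150:417],(800,600),interpolation=cv2.INTER_CUBIC);cv2.imwrite('pics/w6c.png',f[:,:,::-1])
```

```text
t 20.05 tray 38.9 0.3 208.38 yawerr 0.0036 F [0.03 0.36 0.13]
[ 245  187   70   99 4112]
32.67193695115361 -0.5957462072628701 (np.int64(245), np.int64(314))
12.059960012865758 -0.17530111113749314 (np.int64(245), np.int64(313))
-9.202589798236204 -0.7517767376097595 (np.int64(246), np.int64(313))
-31.149398412524476 -0.8361545046918479 (np.int64(279), np.int64(280))
```

View pics/w6c.png

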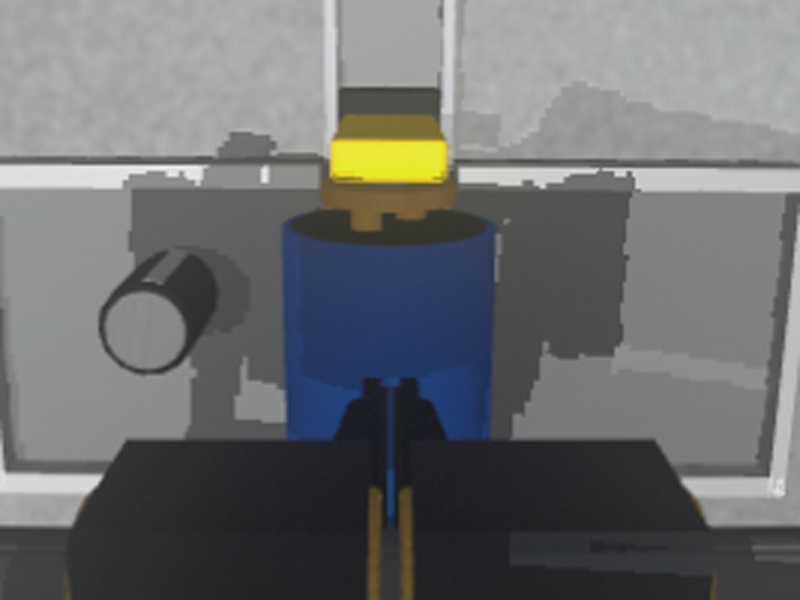

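The brass disc (390,195) meets both terminals, the can lies square in the nest at y ≈ −0.5, and the small cap still stands. I'm handing in.

```bash
python3 -c "
from cell import env
print(env.job_done())"
```

```text
the job is handed in; nothing more can be done
None
```

The job is handed in; the hand-in returned no verdict. In the last picture the blue capacitor lies square in the nest, about 0.5 mm from the red mark, with the shoe's disc on its terminals and the small black capacitor standing; the highest push I read on the capacitor was about 12 N.

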